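# Speed lever to neutral

## Task

Before the motor test rig is powered up, its speed lever must be in neutral: move the lever with the round ball knob until it stands straight up, then let go of it so that it stays there. Leave the brake lever, the one with the cross-bar handle, as it is.

Things in the scene. Friction and masses are not known exactly. Their poses are not given: they have to be found in the camera images.
- speed_lever (a joint): angle in rad of the speed lever: 0 = straight up (neutral), positive = leaning towards its stand's +x side, stops at -0.9 and +0.9. It starts leaning 0.42 to 0.8 to the + side. A stiff friction hinge (about 0.3 N m, some 2.5 N at the knob) without spring or click: it stays where it is left.
- speed_knob (a point): centre of the black ball knob, 36 mm across, at the end of the speed lever; the lever is a flat steel bar 14 mm wide (along the swing) and 9 mm thick (along the hinge pin) and the ball's centre is 120 mm from the hinge pin. This point's z axis points along the lever away from the hinge, its y axis along the hinge pin.
- speed_stand: fixed aluminium stand of the speed lever: base plate 130 x 75 x 12 mm (its x, y, z), two upright cheek plates up to 72 mm high, a white graduated disc of 43 mm radius on its -y side, whose long middle mark is neutral. Origin at the centre of its underside, on the table; z up. The hinge pin runs along its y axis, 55 mm above the origin, so at joint angle a the knob's centre is at x = 120 sin a, y = 0, z = 55 + 120 cos a (mm) in this frame.
- brake_bar (a point): centre of the brake lever's handle, a black cross-bar 76 mm long and 20 mm thick, lying parallel to its hinge pin, 90 mm from that pin, on a second stand of the same make; this lever leans by up to about 0.55 rad either way and is to be left as it is. This point's y axis runs along the bar.
There are look-alikes about, which are no part of the job. What is shaped like the speed_stand but yellow is not meant.

How it is judged:
By the outcome, as a careful person would: the job done as asked, in the order asked, and still so for the second after the job is handed in, with the robot touching nothing.
It also fails if it takes over 29 s, if anything falls off the work surface, if the arm or the gripper's body presses on something with over 40 N, if the wrist force passes 120 N, or if a joint passes its speed limit or range.

## Robot

A 7-joint arm with a two-finger parallel gripper is mounted at the origin on the work surface. World frame = base frame: x ahead of the robot, y to its left, z up, the work surface at z = 0. Lengths are in mm, angles in rad, forces in N, time in s.
With the tool pointing down it reaches from about 425 to 825 mm from the base axis. Payload 3.6 kg.
Tool frame: the origin (TCP) lies between the finger pads; the fingertips stand 22 mm ahead of it and the grasp point (between the pads) lies 3 mm ahead of it (bot.tips_ahead is the distance from the TCP to the fingertips, in mm); z points along the fingers, y is the direction in which the jaws open and shut (so a half turn about z gives the same grasp; the last joint's range is limited). The gripper opens to 93 mm and grips with 3 to 60 N. Pads are 15 mm wide; open, the fingers measure 128 mm over their backs; the gripper's body (75 mm by 188 mm) begins 65 mm behind the grasp point.
Start: joints at [-1.319, 0.615, -0.013, 1.423, 0.008, 1.103, -0.04], TCP at [178.224, 625.06, 240.64] pointing down, gripper open.
Joint ranges: [-3.12, 3.12], [-0.3, 2.06], [-1.34, 1.32], [0.26, 2.42], [-1.36, 4.5], [0.01, 1.98], [-2.84, 2.84]. Speed limits (rad/s): [2.79, 2.79, 3.14, 3.14, 3.14, 3.14, 3.14].

## Interface

Orientations are given as [roll, pitch, yaw] about the fixed x, y, z axes, in that order (R = Rz(yaw) Ry(pitch) Rx(roll)).
In Python, from station import bot, ik, telemetry, read_camera, calibration, search_frame, masks_of, place_of gives the robot as it stands. Calls block until the motion is done:
- bot.movep(position, orientation): joint-space move of the TCP to a pose.
- bot.movel(position, v=150, rotation=None): straight line of the TCP; rotation=None keeps the orientation; v is the mean speed in mm/s.
- bot.move_j(angles): joint-space move.
- bot.gripper_to(opening): finger opening in mm; the grip force is fixed at half the most; returns when the fingers have stopped.
- bot.sleep(seconds).
- ik(position, orientation): joint angles nearest the present ones, or None.
- telemetry.state(): the state.
- read_camera(name): name is "side" or "top" or "wrist"; returns the picture (420x560x3 uint8, red, green, blue); there is no depth.
- calibration(name): a dict with "fx", "fy", "cx", "cy" (pixels), "position" and "rotation" of the camera in the world; the wrist camera has in their place "T_tool_cam" (4x4, takes a point from camera to tool coordinates, whose origin is the TCP and whose axes are the flange's). Camera axes: x right, y up, looking along -z (the intrinsics and any distortion apply to the point x, -y, -z); pixel columns grow to the right and rows downward; lengths in mm; the calibration is good to about 2 mm. A picture is of the moment at which its call begins: read the wrist's pose just before it. calibration takes no time and is no camera call.
A pose or a line that the arm cannot do raises bot.IKError and nothing moves.
- bot.job_done(): hands the job in, once; it reports no verdict.
Trained networks look in the newest picture that a camera, given by its name, has taken for a name from the list of things; names that differ only in an ending like _2 or _b are one class to them, and where a whole thing is asked for, a point or a joint stands for the part that bears it (a point fixed in the world has none). Each returns a list of dicts, best first, with "p" (0 to 1); they miss things now and then, are a little off and sometimes report something else, mostly with a low value. They report only what shows in the picture. A call takes as long as a camera call. They do not tell look-alikes from the thing itself.
- search_frame(camera, query): "extent" ([left, top, right, bottom] in pixels, round what is visible of it).
- masks_of(camera, query): "pixels" (420x560 bool, what is visible of it) and "extent" ([left, top, right, bottom] in pixels, round what is visible of it).
- place_of(camera, query): "point" ([column, row] in pixels: a listed point, or the origin of a listed thing).
The state is a dict: "time": time; "joint_positions": joint angles; "qd": joint speeds; "effort": joint torques, N m; "tool_pos": TCP position; "eef_rot": TCP orientation; "contact_force": force on the tool from outside, world axes, zero at the start; "torque": the same for the moment, N m; "width": finger opening in mm.
Only numpy, scipy, OpenCV 4.12 (cv2) and the standard library are available. Lean on these libraries where they do the work, as an engineer would, in place of code of your own. Each camera call takes 0.05 s, during which the arm holds its last target.

## Working session

There is one attempt and no reset: what is moved stays moved. The work goes in short steps, each a Python script; the robot and the scene stay as the last script left them, time stands still between calls to the robot, and variables do not carry over. Pictures are saved under pics/ and viewed, and the job is handed in when it is done.

```bash
mkdir -p pics; ls
python3 - <<'E'
from station import *
import cv2,numpy as np
for c in ["side","top","wrist"]:
    im=read_camera(c); cv2.imwrite(f"pics/{c}0.png",im[:,:,::-1])
    print(c,{k:np.round(v,3).tolist() if not isinstance(v,str) else v for k,v in calibration(c).items()})
    for q in ["speed_knob","speed_stand","brake_bar"]:
        print(q,[(np.round(d["point"],1).tolist(),round(d["p"],2)) for d in place_of(c,q)], [(np.round(d["extent"]).tolist(),round(d["p"],2)) for d in search_frame(c,q)])
print(telemetry.state())
E
```

```text
pics
side {'fx': 456.976, 'fy': 456.976, 'cx': 278.632, 'cy': 214.529, 'position': [2.627, -1156.001, 854.781], 'rotation': [0.986, 0.02, -0.473]}
speed_knob [([284.4, 207.5], 0.84), ([333.3, 297.1], 0.84)] [([325.0, 289.0, 342.0, 332.0], 0.76), ([278.0, 200.0, 316.0, 233.0], 0.53)]
speed_stand [([311.6, 248.3], 0.79)] [([303.0, 285.0, 362.0, 370.0], 0.95), ([280.0, 200.0, 336.0, 255.0], 0.81), ([230.0, 162.0, 256.0, 192.0], 0.74)]
brake_bar [([238.6, 161.7], 0.51)] [([229.0, 161.0, 254.0, 192.0], 0.75)]
top {'fx': 393.992, 'fy': 393.992, 'cx': 283.141, 'cy': 211.678, 'position': [363.675, -188.478, 1266.325], 'rotation': [0.128, 0.01, -1.589]}
speed_knob [([282.0, 209.4], 0.75), ([424.6, 241.2], 0.5)] [([277.0, 191.0, 303.0, 217.0], 0.7), ([409.0, 236.0, 433.0, 244.0], 0.47)]
speed_stand [([297.6, 198.5], 0.63), ([405.6, 243.3], 0.57)] [([276.0, 173.0, 318.0, 217.0], 0.86), ([384.0, 220.0, 434.0, 266.0], 0.66)]
brake_bar [([161.7, 210.2], 0.65)] [([154.0, 199.0, 182.0, 223.0], 0.49)]
wrist {'fx': 333.274, 'fy': 333.274, 'cx': 278.512, 'cy': 205.623, 'T_tool_cam': [[0.001, 0.961, 0.2
[... 159 characters left out ...]
05, 'joint_positions': array([-1.31950372,  0.61488893, -0.01262487,  1.42335969,  0.0081051 ,
        1.1033911 , -0.04042389]), 'qd': array([-1.93059162e-03, -1.35631851e-03, -2.79655659e-04,  1.05536374e-05,
       -7.41614648e-04, -6.90830670e-05,  1.42793839e-03]), 'effort': array([ 8.20807854e-04, -4.58835196e+01,  2.09269971e-01, -1.66031206e+01,
       -6.10537687e-02,  1.33591986e-02,  3.74907052e-05]), 'tool_pos': array([178.21539402, 625.08432759, 240.66073481]), 'eef_rot': array([ 3.14159069e+00, -4.71217936e-05,  2.86384077e+00]), 'contact_force': array([ 0.49023046, -0.01702562,  0.28505471]), 'torque': array([ 0.00806316, -0.00212836, -0.04620711]), 'width': 92.91081651172907}
```

View pictures.

Run:
```python
import cv2
a=cv2.imread("pics/side0.png")[120:400,180:420];b=cv2.imread("pics/top0.png")[140:300,130:460]
cv2.imwrite("pics/s_c.png",cv2.resize(a,None,fx=2.14,fy=2.14,interpolation=3)); cv2.imwrite("pics/t_c.png",cv2.resize(b,None,fx=2.4,fy=2.4,interpolation=3))
```

```text
(no output)
```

View pics/side0.png

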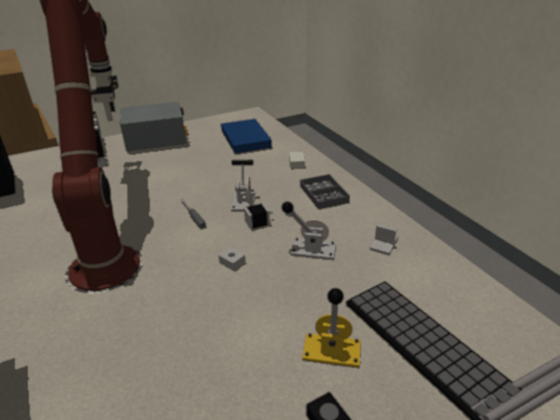

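View pics/s_c.png

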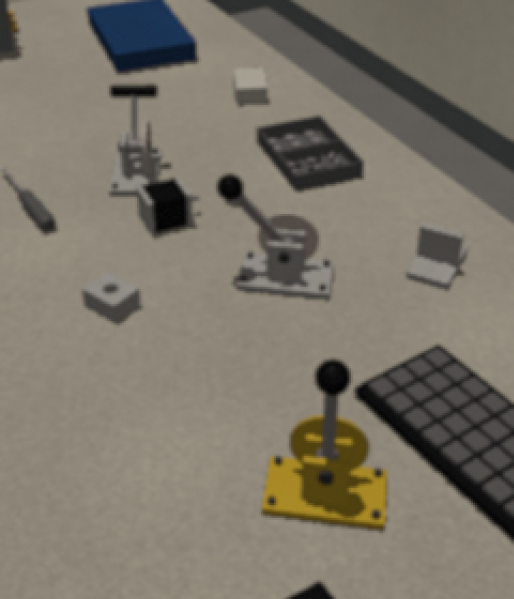

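View pics/t_c.png

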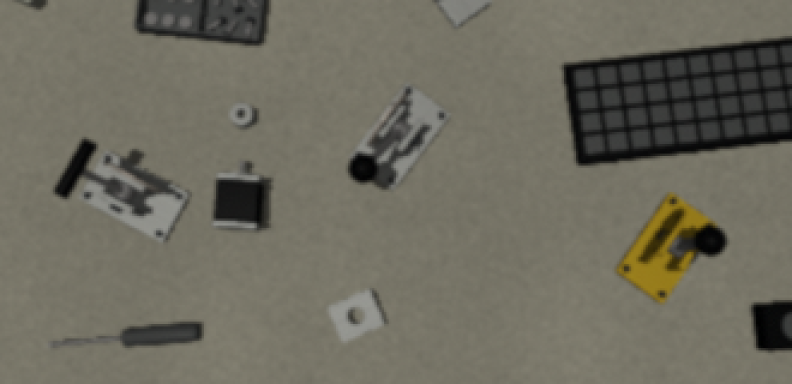

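View pics/top0.png

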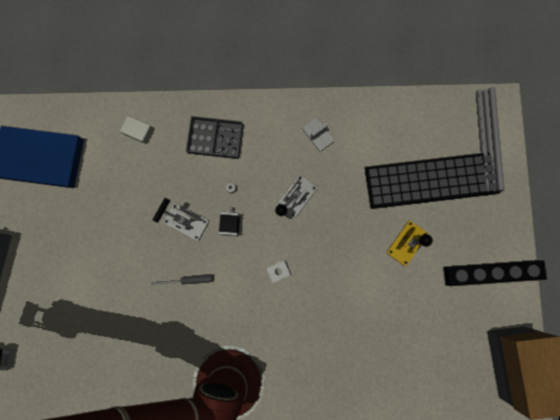

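```bash
cat > h.py <<'E'
from station import *
import cv2,numpy as np
from scipy.spatial.transform import Rotation as R
def cam(name,st=None):
    c=calibration(name)
    if name=="wrist":
        T=np.eye(4);T[:3,:3]=R.from_euler('xyz',st["eef_rot"]).as_matrix();T[:3,3]=st["tool_pos"]
        T=T@np.array(c["T_tool_cam"])
    else:
        T=np.eye(4);T[:3,:3]=R.from_euler('xyz',c["rotation"]).as_matrix();T[:3,3]=c["position"]
    return c,T
def ray(ct,px):
    c,T=ct
    d=np.array([(px[0]-c["cx"])/c["fx"],-(px[1]-c["cy"])/c["fy"],-1.])
    d=T[:3,:3]@d
    return T[:3,3],d/np.linalg.norm(d)
def proj(ct,X):
    c,T=ct
    p=(np.atleast_2d(X)-T[:3,3])@T[:3,:3]
    return np.c_[c["cx"]+c["fx"]*p[:,0]/-p[:,2], c["cy"]-c["fy"]*p[:,1]/-p[:,2]]
def onplane(ct,px,z):
    o,d=ray(ct,px); return o+d*(z-o[2])/d[2]
def tri(rs):
    A=sum(np.eye(3)-np.outer(d,d) for o,d in rs);b=sum((np.eye(3)-np.outer(d,d))@o for o,d in rs)
    X=np.linalg.solve(A,b); return X,[round(float(np.linalg.norm(np.cross(X-o,d))),1) for o,d in rs]
E
python3 - <<'E'
from h import *
s=cam("side");t=cam("top")
print("knob",tri([ray(s,(287.5,207)),ray(t,(281.5,209.7))]))
# base plate corners in top pic (z=12), from enlarged crop /2.4 + (130,140)
for p in [(408,87),(448,115),(390,188)]: print(onplane(t,(p[0]/2.4+130,p[1]/2.4+140),12))
for p in [(240,284),(329,296),(333,265),(246,253)]: print('s',onplane(s,(p[0]/2.14+180,p[1]/2.14+120),12))
print(onplane(s,(311.6,248.3),0),onplane(t,(297.6,198.5),0))
E
```

```text
knob (array([ 514.94416203, -175.86900019,  148.34109424]), [1.5, 1.5])
[ 640.18028032 -235.66886405   12.        ]
[ 600.61722021 -288.59408906   12.        ]
[ 503.24576179 -208.3955882    12.        ]
s [ 509.44198265 -216.09306025   12.        ]
s [ 603.18077028 -296.88799017   12.        ]
s [ 645.96482317 -240.94378611   12.        ]
s [ 551.48219905 -156.82910389   12.        ]
[ 578.93406629 -211.98269083    0.        ] [ 569.16348846 -226.55978266    0.        ]
```

Run:
```python
from h import *
q0=telemetry.state()["joint_positions"]
for y in (2.456,-0.686):
  for p in ([560,-210,350],[572,-222,330],[515,-176,145],[572,-222,172]):
    q=ik(p,[np.pi,0,y]); print(y,p,None if q is None else np.round(q,2))
```

```text
2.456 [560, -210, 350] [-0.12  0.54  0.78  1.42 -0.38  1.34  1.56]
2.456 [572, -222, 330] [-0.07  0.57  0.73  1.41 -0.38  1.31  1.56]
2.456 [515, -176, 145] [ 0.05  0.59  0.37  1.85 -0.3   0.75  1.47]
2.456 [572, -222, 172] [ 0.09  0.66  0.41  1.63 -0.31  0.92  1.5 ]
-0.686 [560, -210, 350] [-0.27  0.65  1.14  1.42 -0.59  1.43 -1.39]
-0.686 [572, -222, 330] [-0.24  0.7   1.13  1.41 -0.63  1.42 -1.36]
-0.686 [515, -176, 145] [-0.34  0.85  1.13  1.86 -0.9   1.05 -1.09]
-0.686 [572, -222, 172] [-0.24  0.89  1.13  1.64 -0.86  1.19 -1.16]
```

Run:
```python
from h import *
import pickle
out=[]
for i,p in enumerate(([560,-210,300],[535,-265,300])):
    bot.movep(p,[np.pi,0,2.456]); bot.sleep(0.15)
    st=telemetry.state(); im=read_camera("wrist")
    cv2.imwrite(f"pics/w{i+1}.png",im[:,:,::-1])
    r={q:[(np.round(d["point"],1).tolist(),round(d["p"],2)) for d in place_of("wrist",q)] for q in ("speed_knob","speed_stand")}
    print(st["time"],r); out.append((st,r))
pickle.dump(out,open("w.pkl","wb"))
```

```text
4.4167 {'speed_knob': [([278.6, 131.3], 0.94)], 'speed_stand': [([22.7, 251.6], 0.85), ([275.7, 182.3], 0.67)]}
5.0667 {'speed_knob': [([342.8, 110.9], 0.74), ([319.3, 172.7], 0.38)], 'speed_stand': [([59.7, 239.4], 0.82), ([321.9, 172.2], 0.64)]}
```

View pics/w1.png

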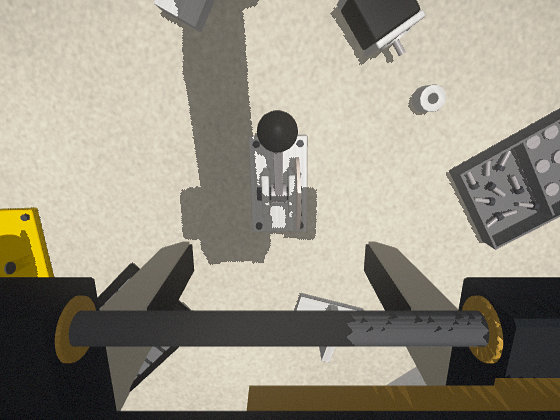

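View pics/w2.png

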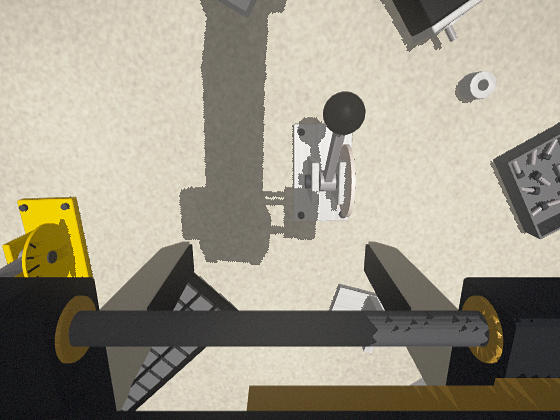

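Run:
```python
import cv2
a=cv2.imread("pics/w1.png")[100:250,230:330];b=cv2.imread("pics/w2.png")[85:235,275:375]
cv2.imwrite("pics/w12.png",cv2.resize(cv2.hconcat([a,b]),None,fx=4,fy=4,interpolation=2))
```

```text
(no output)
```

View pics/w12.png

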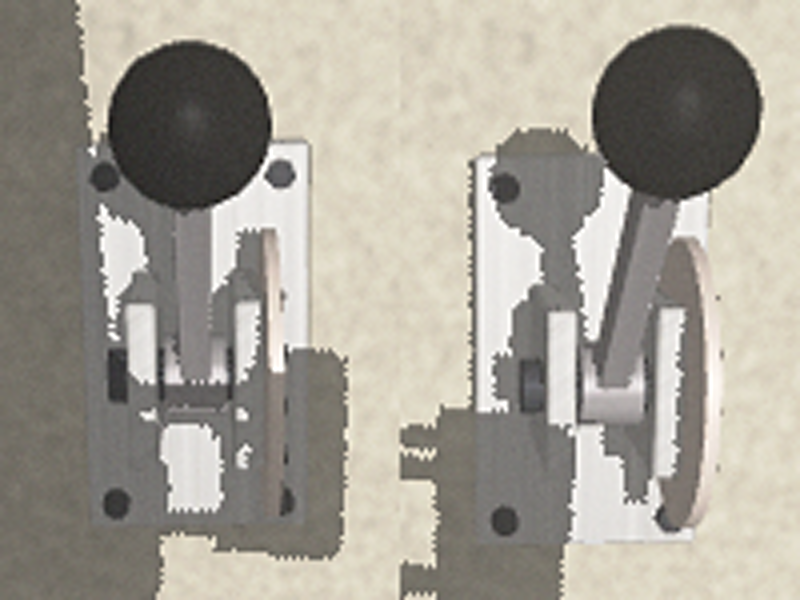

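```bash
cat > fit.py <<'E'
from h import *
import pickle
from scipy.optimize import least_squares
out=pickle.load(open("w.pkl","rb"))
cams=[cam("wrist",o[0]) for o in out]
obs=[] # cam, kind, local, px
def f(p,o): return np.array(p)/4+np.array(o)-0.4
o1=(230,100);o2=(275,85)
for k,l,p in [(0,(65,37.5,12),f((80,148),o1)),(0,(65,-37.5,12),f((309,141),o1)),(0,(-65,-37.5,12),f((304,525),o1)),(0,(-65,37.5,12),f((91,525),o1)),
  (1,(65,37.5,12),f((73,157),o2)),(1,(-65,37.5,12),f((76,541),o2)),(1,(-65,-37.5,12),f((293,542),o2))]: obs.append((k,l,p))
kn=[(0,f((190,125),o1)),(1,f((277,112),o2))]
def S(p,l):
    c,s=np.cos(p[2]),np.sin(p[2]); l=np.array(l,float)
    return np.array([p[0]+c*l[0]-s*l[1],p[1]+s*l[0]+c*l[1],l[2]])
def K(p,a): return S(p,(120*np.sin(a),0,55+120*np.cos(a)))
if __name__=="__main__":
    r=lambda p: np.concatenate([proj(cams[k],S(p,l))[0]-px for k,l,px in obs]+[proj(cams[k],K(p,p[3]))[0]-px for k,px in kn])
    s=least_squares(r,[572,-222,2.456,.68],loss='soft_l1')
    print(s.x, np.round(r(s.x).reshape(-1,2),1).tolist(), "K",K(s.x,s.x[3]), np.degrees(s.x[2]))
    print("tri knob",tri([ray(cams[k],px) for k,px in kn]))
    print("proj knob top/side", proj(cam("top"),K(s.x,s.x[3])),proj(cam("side"),K(s.x,s.x[3])))
    np.save("fit.npy",s.x)
E
python3 fit.py
```

```text
[ 574.65302854 -221.90656015    2.47042002    0.71065306] [[-1.3, -1.1], [0.4, -0.1], [0.6, -0.0], [-0.5, 0.6], [0.5, -0.6], [-0.3, 1.3], [0.3, 0.4], [0.1, -0.1], [-0.2, 0.1]] K [ 513.35293109 -173.22419243  145.95232337] 141.54464081775708
tri knob (array([ 513.25190003, -173.26164475,  147.36600037]), [0.1, 0.1])
proj knob top/side [[280.79679685 209.89231641]] [[286.07059912 207.48882199]]
```

Run:
```python
from fit import *
p=np.load("fit.npy"); rot=[np.pi,0,p[2]]; off=np.array([0,0,3.])
k=np.array([513.3,-173.25,146.6])
bot.movep(k+[0,0,75],rot)
bot.movel(k+off,v=120)
bot.gripper_to(30)
st=telemetry.state(); print(st["time"],st["width"],st["contact_force"],st["tool_pos"])
a0=p[3]
for a in np.linspace(a0,0,8)[1:]:
    bot.movel(K(p,a)+off,v=60)
    st=telemetry.state(); print(round(a,2),st["time"],np.round(st["contact_force"],1),np.round(st["tool_pos"],1),round(st["width"],1))
im=read_camera("wrist");cv2.imwrite("pics/g1.png",im[:,:,::-1])
im=read_camera("side");cv2.imwrite("pics/g1s.png",im[:,:,::-1])
```

```text
7.475 34.528603454526035 [0.83439586 0.34544441 0.80125688] [ 513.48400702 -172.97457723  149.57377427]
0.61 7.825 [-1.1  2.4  1.3] [ 520.7 -178.8  156.6] 34.5
0.51 8.175 [-1.3  3.6  1.6] [ 529.8 -185.9  163.5] 35.0
0.41 8.525 [0.7 3.8 0.3] [ 538.5 -192.8  168.7] 34.5
0.3 8.875 [1.  4.1 0.4] [ 547.3 -199.7  172.7] 34.4
0.2 9.225 [ 0.8  3.3 -0.1] [ 556.5 -206.9  175.7] 34.5
0.1 9.575 [1.  2.8 0.9] [ 565.9 -214.4  177.6] 34.7
0.0 9.925 [2.4 3.8 1.5] [ 575.5 -222.   178.3] 34.3
```

View pics/g1.png

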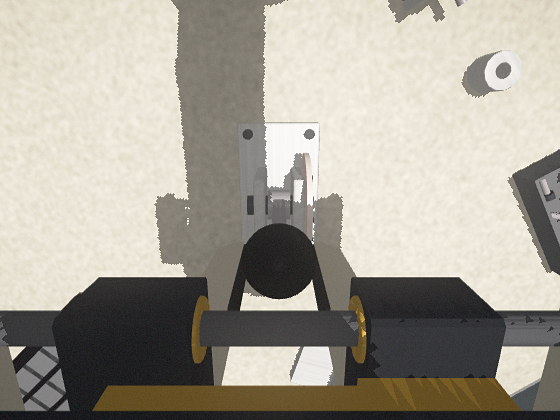

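Run:
```python
from fit import *
p=np.load("fit.npy"); rot=[np.pi,0,p[2]]
bot.gripper_to(85)
st=telemetry.state(); bot.movel(st["tool_pos"]+[0,0,80],v=200)
X=np.array([np.cos(p[2]),np.sin(p[2]),0]);Y=np.array([-X[1],X[0],0])
out=[]
for i,d in enumerate((0*X, 60*Y-30*X)):
    bot.movep(np.array([p[0],p[1],300])+d,rot); bot.sleep(0.2)
    st=telemetry.state(); im=read_camera("wrist"); cv2.imwrite(f"pics/v{i+1}.png",im[:,:,::-1])
    kp=place_of("wrist","speed_knob"); print(st["time"],[(k["point"],k["p"]) for k in kp]); out.append((st,None))
im=read_camera("side");cv2.imwrite("pics/v_s.png",im[:,:,::-1])
im=read_camera("top");cv2.imwrite("pics/v_t.png",im[:,:,::-1])
pickle.dump(out,open("v.pkl","wb"))
a,b=[cv2.imread(f"pics/v{i}.png") for i in (1,2)]
cv2.imwrite("pics/v12.png",cv2.resize(cv2.hconcat([a[100:300,200:360],b[100:300,200:360]]),None,fx=2.5,fy=2.5,interpolation=2))
```

```text
12.0167 [([281.7, 199.3], 0.6)]
12.6917 [([349.6, 165.3], 0.77)]
```

View pics/v12.png

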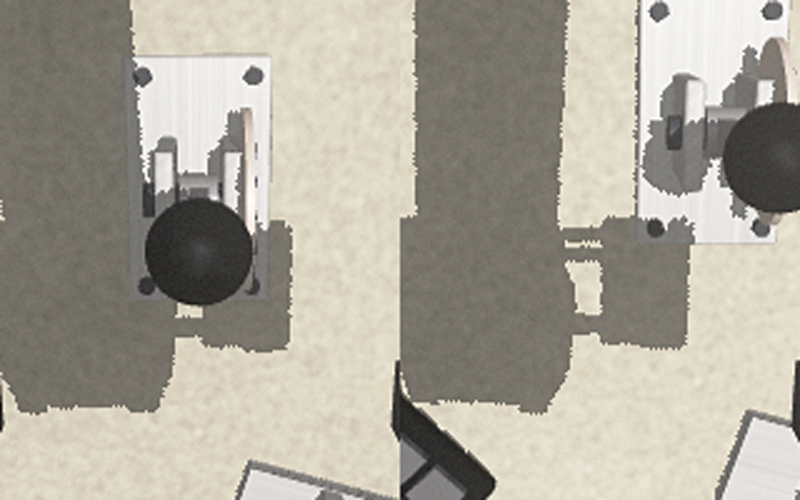

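View pics/v_s.png

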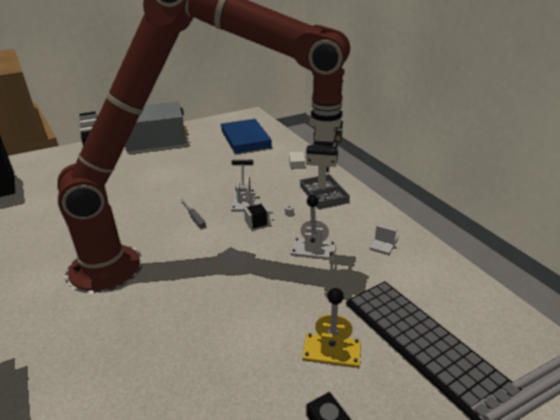

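Run:
```python
import cv2,numpy as np
for n,(cx,cy) in [("v1",(281,199)),("v2",(349,165)),("w1",(278,131)),("w2",(343,111))]:
    g=cv2.imread(f"pics/{n}.png").max(axis=2)
    m=((g<70)).astype(np.uint8); m=cv2.morphologyEx(m,cv2.MORPH_OPEN,np.ones((9,9)))
    N,l,s,c=cv2.connectedComponentsWithStats(m); i=l[int(cy),int(cx)]
    cs,_=cv2.findContours((l==i).astype(np.uint8),0,1); print(n,cv2.minEnclosingCircle(cs[0]),s[i],c[i])
a=cv2.imread("pics/v2.png")[80:230,270:390]; a1=cv2.imread("pics/v1.png")[110:260,220:340]
cv2.imwrite("pics/v2c.png",cv2.resize(cv2.hconcat([a1,a]),None,fx=3.3,fy=4,interpolation=2))
```

```text
v1 ((228.0, 328.0), 9.999999747378752e-05) [     0      0    560    412 194177] [285.9261138  183.47755913]
v2 ((349.4333190917969, 164.43333435058594), 21.412927627563477) [330 147  35  38 806] [344.0942928  167.91315136]
w1 ((231.0, 331.0), 9.999999747378752e-05) [     0      0    560    412 196650] [285.64062548 186.15851004]
w2 ((234.0, 325.0), 9.999999747378752e-05) [     0      0    560    412 196300] [285.22600102 186.26449822]
```

View pics/v2c.png

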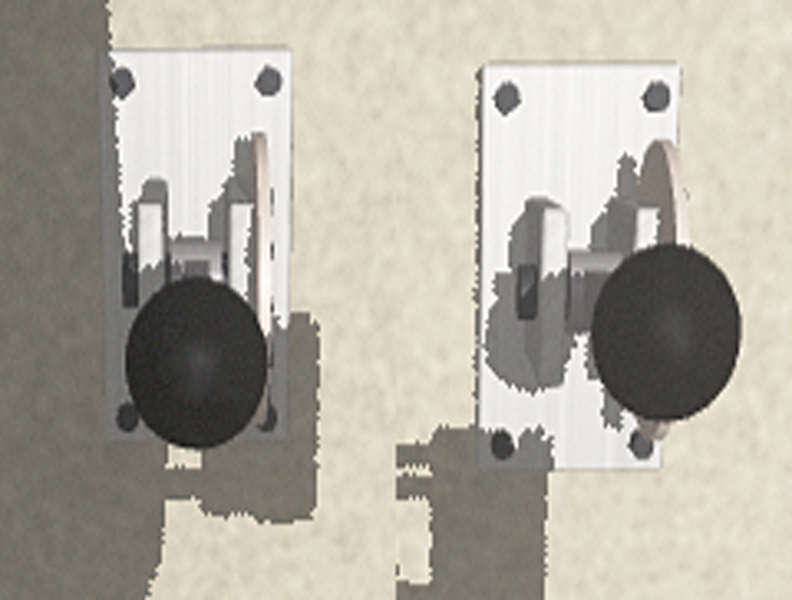

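```bash
cat > fit2.py <<'E'
from fit import *
def run(vfile,V,kv,verbose=True):
    cv=[cam("wrist",o[0]) for o in pickle.load(open(vfile,"rb"))]
    L=[(65,37.5,12),(65,-37.5,12),(-65,-37.5,12),(-65,37.5,12)]
    o2=[(i,L[j],V[i][j]) for i in range(2) for j in range(4)]
    for use1 in (0,1):
        r=lambda p: np.concatenate([proj(cv[k],S(p,l))[0]-px for k,l,px in o2]+[2*(proj(cv[k],K(p,p[4]))[0]-px) for k,px in kv]
          +([proj(cams[k],S(p,l))[0]-px for k,l,px in obs]+[proj(cams[k],K(p,p[3]))[0]-px for k,px in kn] if use1 else [[p[3]-.71]]))
        s=least_squares(r,[574,-222,2.47,.7,0.],loss='soft_l1')
        print(s.x,np.round(r(s.x)[:20],1).tolist())
    print("tri",tri([ray(cv[k],px) for k,px in kv]))
    return s.x
g=lambda x,y,o:np.array([o[0]+x/3.3-.35,o[1]+y/4-.4])
if __name__=="__main__":
    a,b=(220,110),(270,80)
    V=[[g(*q,a) for q in [(100,48),(291,47),(288,438),(106,438)]],[g(*q,b) for q in [(84,65),(283,62),(264,469),(83,469)]]]
    x=run("v.pkl",V,[(0,g(197,361.5,a)),(1,g(270.5,332,b))])
    np.save("fit2.npy",x)
    # lever direction in side view vs predicted
    s=cam("side")
    for q in (-.05,0,.05): print(q,proj(s,K(x,q)),proj(s,S(x,(0,0,55))))
E
python3 fit2.py
python3 - <<'E'
import cv2
a=cv2.imread("pics/v_s.png")[185:265,270:360];cv2.imwrite("pics/v_sc.png",cv2.resize(a,None,fx=7,fy=7,interpolation=2))
E
```

```text
[ 5.74598767e+02 -2.21469673e+02  2.47799421e+00  7.10000000e-01
  5.08337922e-02] [-1.0, -0.1, 1.0, -0.3, 0.2, 0.6, 0.1, 1.0, 0.5, -0.8, 1.1, -0.3, 1.1, 0.2, -0.1, 0.4, -0.1, 0.0, -0.7, -0.1]
[ 5.74656990e+02 -2.21597127e+02  2.47403850e+00  7.08703865e-01
  5.18714364e-02] [-0.9, -0.2, 1.1, -0.1, -0.0, 0.8, -0.1, 1.0, 0.7, -0.8, 1.3, -0.1, 0.8, 0.4, -0.4, 0.4, -0.2, 0.0, -0.8, -0.1]
tri (array([ 569.70705597, -217.55263725,  175.68458043]), [0.1, 0.1])
-0.05 [[315.39111882 201.46824198]] [[312.37794957 235.72695917]]
0 [[313.27103327 201.24005335]] [[312.37794957 235.72695917]]
0.05 [[311.15200838 201.10279262]] [[312.37794957 235.72695917]]
```

View pics/v_sc.png

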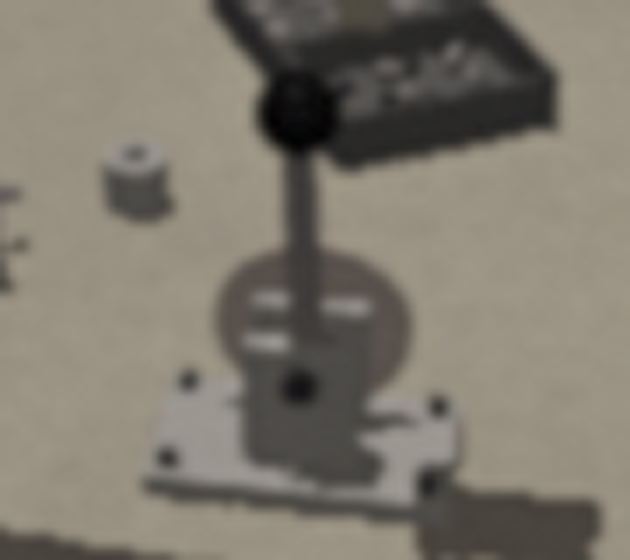

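Run:
```python
from fit import *
x=np.load("fit2.npy"); 
X=np.array([np.cos(x[2]),np.sin(x[2]),0]);Y=np.array([-X[1],X[0],0]);Z=np.array([0,0,1.])
q0=telemetry.state()["joint_positions"]
Tc=np.array(calibration("wrist")["T_tool_cam"])
tgt=S(x,(0,0,110))
for side in (-1,1):
 for el in (0.2,0.35,0.5,0.7,0.9):       # camera view elevation
  v=-side*Y*np.cos(el)-Z*np.sin(el)  # view dir
  for roll in np.arange(0,2*np.pi,np.pi/4):
    # cam axes: -z=v ; 
    zc=-v; up=Z-zc*(Z@zc); up/=np.linalg.norm(up); xr=np.cross(up,zc)
    yc=np.cos(roll)*up+np.sin(roll)*xr; xc=np.cross(yc,zc)
    Rc=np.c_[xc,yc,zc]; 
    for D in (270,330):
      C=tgt-v*D; Rt=Rc@Tc[:3,:3].T; P=C-Rt@Tc[:3,3]
      e=R.from_matrix(Rt).as_euler('xyz')
      try: q=ik(P,e)
      except Exception as ex: q=None
      if q is not None: print(side,el,round(roll,2),D,np.round(P),np.round(e,2),"zt",np.round(Rt[:,2],2),round(float(np.abs(np.array(q)-q0).max()),2))
```

```text
-1 0.2 0.0 270 [ 645. -131.   99.] [-0.01 -1.49  0.91] zt [-0.62 -0.78  0.08] 0.95
-1 0.2 2.36 270 [ 658. -156.  155.] [-2.08  0.66  1.94] zt [-0.71 -0.59 -0.38] 1.22
-1 0.2 3.14 270 [ 638. -142.  165.] [3.14 1.09 0.9 ] zt [-0.55 -0.7  -0.46] 1.97
-1 0.2 3.14 330 [674. -96. 177.] [3.14 1.09 0.9 ] zt [-0.55 -0.7  -0.46] 1.99
-1 0.2 3.93 270 [ 620. -126.  156.] [ 2.07  0.66 -0.13] zt [-0.41 -0.83 -0.38] 2.8
-1 0.2 3.93 330 [656. -80. 168.] [ 2.07  0.66 -0.13] zt [-0.41 -0.83 -0.38] 2.8
-1 0.2 4.71 270 [ 615. -116.  132.] [ 1.76 -0.06 -0.39] zt [-0.37 -0.91 -0.19] 3.65
-1 0.2 4.71 330 [651. -70. 144.] [ 1.76 -0.06 -0.39] zt [-0.37 -0.91 -0.19] 3.63
-1 0.2 5.5 270 [ 625. -118.  109.] [ 1.57 -0.81 -0.47] zt [-0.45 -0.89  0.  ] 4.44
-1 0.2 5.5 330 [662. -72. 121.] [ 1.57 -0.81 -0.47] zt [-0.45 -0.89  0.  ] 4.41
-1 0.35 0.0 270 [ 646. -131.  116.] [-3.13 -1.5  -2.25] zt [-0.62 -0.78 -0.07] 1.06
-1 0.35 2.36 270 [ 653. -162.  170.] [-2.23  0.58  1.85] zt [-0.67 -0.54 -0.51] 1.2
-1 0.35 3.14 270 [ 632. -150.  180.] [3.14 0.94 0.9 ] zt [-0.5  -0.63 -0.59] 1.82
-1 0.35 3.14 330 [ 667. -105.  20
[... 9906 characters left out ...]
.21 -1.47] zt [ 0.43  0.23 -0.87] 3.13
1 0.9 3.14 270 [ 548. -254.  217.] [ 3.14  0.39 -2.24] zt [ 0.24  0.3  -0.92] 1.43
1 0.9 3.14 330 [ 525. -284.  264.] [ 3.14  0.39 -2.24] zt [ 0.24  0.3  -0.92] 1.62
1 0.9 3.93 270 [ 563. -275.  211.] [ 2.68  0.21 -3.01] zt [ 0.12  0.47 -0.87] 1.04
1 0.9 3.93 330 [ 540. -304.  258.] [ 2.68  0.21 -3.01] zt [ 0.12  0.47 -0.87] 1.05
1 0.9 4.71 270 [ 559. -296.  196.] [ 2.45 -0.22  2.65] zt [ 0.15  0.64 -0.75] 0.51
1 0.9 4.71 330 [ 536. -325.  243.] [ 2.45 -0.22  2.65] zt [ 0.15  0.64 -0.75] 0.55
1 0.9 5.5 270 [ 540. -305.  182.] [ 2.53 -0.69  1.99] zt [ 0.31  0.71 -0.63] 0.67
1 0.9 5.5 330 [ 517. -334.  229.] [ 2.53 -0.69  1.99] zt [ 0.31  0.71 -0.63] 0.63
```

```bash
cat > obl.py <<'E'
from fit import *
x=np.load("fit2.npy")
X=np.array([np.cos(x[2]),np.sin(x[2]),0]);Y=np.array([-X[1],X[0],0]);Z=np.array([0,0,1.])
Tc=np.array(calibration("wrist")["T_tool_cam"])
def pose(el=.7,D=330):
    v=Y*np.cos(el)-Z*np.sin(el); zc=-v; up=Z-zc*(Z@zc); up/=np.linalg.norm(up); xr=np.cross(up,zc)
    Rt=np.c_[xr,up,zc]@Tc[:3,:3].T; C=S(x,(0,0,110))-v*D
    return C-Rt@Tc[:3,3], R.from_matrix(Rt).as_euler('xyz')
def look(name):
    bot.sleep(0.15); st=telemetry.state(); im=read_camera("wrist"); cv2.imwrite(f"pics/{name}.png",im[:,:,::-1]); pickle.dump(st,open(f"{name}.pkl","wb")); print(st["time"],np.round(st["contact_force"],1))
E
python3 - <<'E'
from obl import *
bot.movel([645,-130,300],v=300)
bot.movep(*pose()); look("o1")
E
```

```text
14.8167 [-0.5 -0.2  0.2]
```

View pics/o1.png

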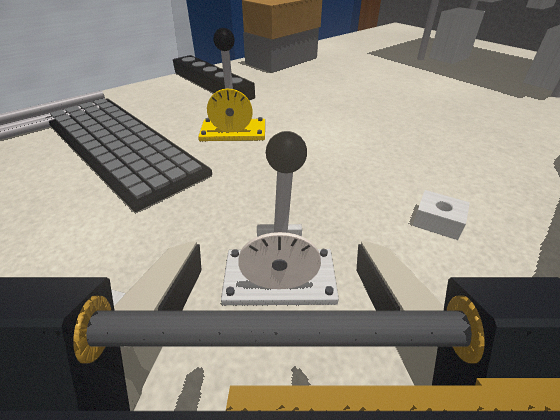

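Run:
```python
from obl import *
c=cam("wrist",pickle.load(open("o1.pkl","rb")))
for a in (0,.03,.05,.07): print(a,proj(c,K(x,a)))
print("pin",proj(c,[S(x,(0,-30,55)),S(x,(0,0,55))]),"plate TL.. ",proj(c,[S(x,(-65,-37.5,12)),S(x,(65,-37.5,12))]))
a=cv2.imread("pics/o1.png")[120:310,210:350]; cv2.imwrite("pics/o1c.png",cv2.resize(a,None,fx=3,fy=3,interpolation=2))
```

```text
0 [[279.095893   152.37495114]]
0.03 [[283.25932983 152.40413015]]
0.05 [[286.03192381 152.48372865]]
0.07 [[288.79976005 152.61134898]]
pin [[279.67797054 268.87108988]
 [279.51669416 247.2602625 ]] plate TL..  [[220.41764688 299.84819615]
 [339.2487196  299.17432426]]
```

View pics/o1c.png

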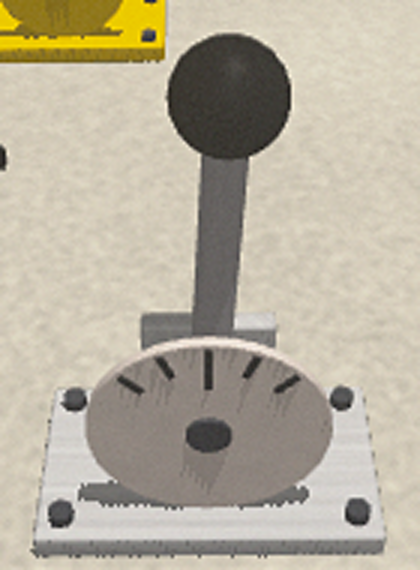

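Run:
```python
from obl import *
c=cam("wrist",dict(tool_pos=np.array([575.5,-222,178.3]),eef_rot=np.array([np.pi,0,2.4704])))
for a in (-.03,0,.03,.05): print(a,proj(c,K(x,a)))
a=cv2.imread("pics/g1.png")[200:320,200:360]; cv2.imwrite("pics/g1c.png",cv2.resize(a,None,fx=4,fy=4,interpolation=2))
```

```text
-0.03 [[278.17708175 279.3329801 ]]
0 [[278.14681696 272.73571455]]
0.03 [[278.11656257 265.95289107]]
0.05 [[278.09644141 261.33582161]]
```

View pics/g1c.png

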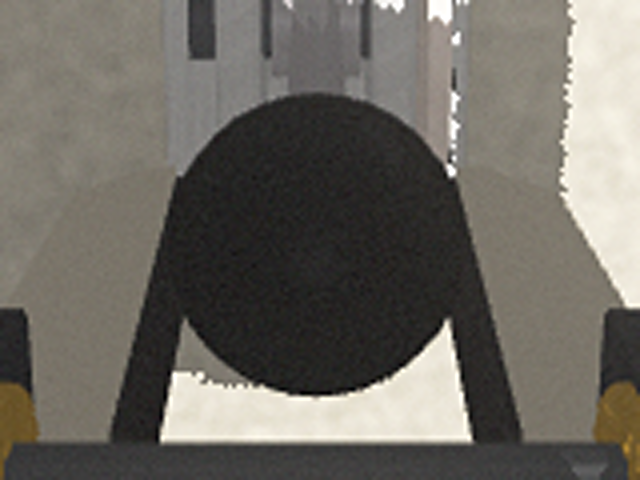

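Run:
```python
from obl import *
rot=[np.pi,0,x[2]]
k=K(x,.0515)
bot.movep([645,-130,300],rot)
bot.movep(k+[0,0,70],rot)
bot.movel(k+[0,0,3],v=150)
bot.gripper_to(30)
st=telemetry.state(); print(st["time"],round(st["width"],1),st["tool_pos"]-k)
bot.movel(K(x,-.004)+[0,0,3],v=30)
look("g2"); st=pickle.load(open("g2.pkl","rb"))
print(st["tool_pos"],st["width"]); c=cam("wrist",st)
for a in (-.03,0,.03,.05): print(a,proj(c,K(x,a)))
print([d["point"] for d in place_of("wrist","speed_knob")])
a=cv2.imread("pics/g2.png")[200:320,200:360]; cv2.imwrite("pics/g2c.png",cv2.resize(a,None,fx=4,fy=4,interpolation=2))
```

```text
17.8917 34.6 [0.1904916  0.26635945 3.00614964]
18.4167 [-0.8  2.7  1.6]
[ 575.08936934 -221.52102119  178.0094511 ] 34.92409411789847
-0.03 [[278.66342365 279.39001155]]
0 [[278.67006737 272.80754421]]
0.03 [[278.67666079 266.039833  ]]
0.05 [[278.68101876 261.43298176]]
[[279.9, 275.0]]
```

View pics/g2c.png

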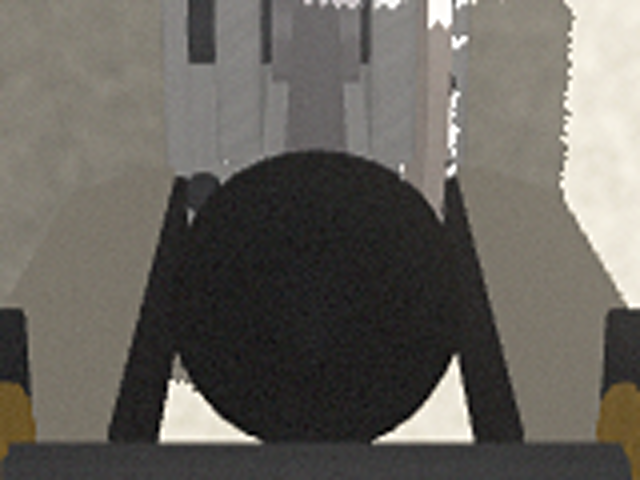

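Run:
```python
from obl import *
st=telemetry.state()
bot.movel(K(x,-.004)+[0,0,3]+1.5*X,v=15)
look("g3"); st=pickle.load(open("g3.pkl","rb"))
print(st["tool_pos"],st["width"]); c=cam("wrist",st)
for a in (-.03,0,.03): print(a,proj(c,K(x,a)))
a=cv2.imread("pics/g3.png")[200:320,200:360]; cv2.imwrite("pics/g3c.png",cv2.resize(a,None,fx=4,fy=4,interpolation=2))
for n in ("g1","g2","g3"):
    g=cv2.imread(f"pics/{n}.png").max(axis=2).astype(float)[:,270:289].mean(axis=1)
    i=[j for j in range(215,250) if g[j]<70][0]; print(n,i-1+(g[i-1]-70)/(g[i-1]-g[i]))
```

```text
18.9167 [ 2.8  1.  -0.3]
[ 574.7269387  -221.25846845  178.02260444] 34.81147579136028
-0.03 [[278.7010802  280.17102877]]
0 [[278.70809087 273.60820506]]
0.03 [[278.71510336 266.85881829]]
g1 223.59720279720278
g2 237.6453143534994
g3 237.74815724815724
```

View pics/g3c.png

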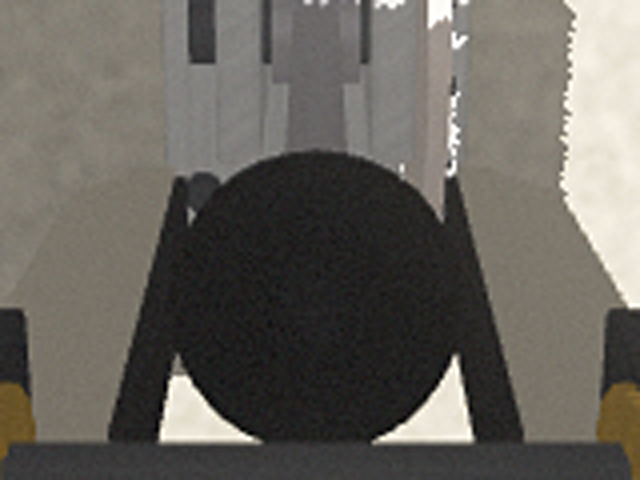

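Run:
```python
from obl import *
bot.gripper_to(85)
st=telemetry.state(); bot.movel(st["tool_pos"]+[0,0,85],v=200)
bot.movel([645,-130,300],v=300)
bot.movep(*pose()); look("o2")
c=cam("wrist",pickle.load(open("o2.pkl","rb")))
for a in (-.05,-.03,0,.03,.05): print(a,proj(c,K(x,a)))
print("pin",proj(c,[S(x,(0,-30,55))]))
a=cv2.imread("pics/o2.png")[120:310,210:350]; cv2.imwrite("pics/o2c.png",cv2.resize(a,None,fx=3,fy=3,interpolation=2))
im=read_camera("side");cv2.imwrite("pics/s2.png",im[:,:,::-1])
```

```text
22.2083 [-0.2  0.6  0.7]
-0.05 [[271.97289349 152.05720139]]
-0.03 [[274.74279035 151.94573088]]
0 [[278.9031618  151.86874811]]
0.03 [[283.06415925 151.9001643 ]]
0.05 [[285.83516821 151.98129832]]
pin [[279.47411455 268.41344102]]
```

View pics/o2c.png

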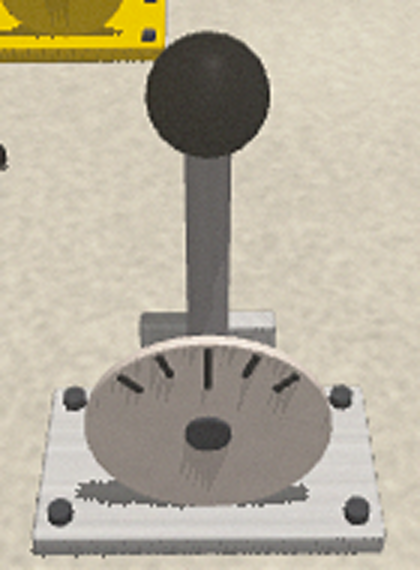

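View pics/s2.png

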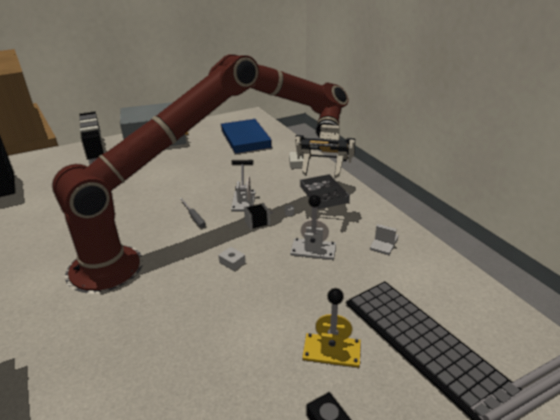

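Run:
```python
from station import *
print(bot.job_done(), telemetry.state()["time"])
```

```text
the job is handed in; nothing more can be done
the job is handed in; nothing more can be done
```

The speed lever is standing upright in neutral and has been let go. I handed the job in at about 22.3 s, inside the 29 s limit.

- **Which lever:** the grey stand with the ball knob, at about (312, 245) in the side picture. I left the yellow look-alike at about (333, 350) alone, and I didn't touch the brake lever.
- **First try:** I gripped the ball across the hinge pin and swung it from about 0.71 rad. The ball slipped in the grip, and after release the lever stood at about +0.05 rad. The wrist pictures from above and a slanted view from the disc side both gave that figure.
- **Correction:** I gripped it again, moved it the rest of the way and let go.
- **Last checks:** in the final slanted view the knob was at column 279.3, where exactly neutral should be 278.9, so the angle is about 0.003 rad. The lever lines up with the long middle mark on the disc. In the last side picture the brake bar is where it was at the start, and the gripper is clear of everything.
- **Disagreement:** the wrist picture taken while the ball was still gripped gave about -0.007 rad. I trust the slanted view after release more.

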